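# Load the soldering block under the spring clip

## Task

Load the flat white soldering block into the soldering stand by pushing only, without picking anything up: press the spring clip's bar down with one fingertip and, keeping the clip held open, push the block with the other fingertip along the guides and beneath the raised lip until it is fully home against the back stop (you may first slide it up to the clip). Only then let the clip come down on the block and move clear. Leave the other tools on the bench as they lie.

Things in the scene. Friction and masses are not known exactly. Their poses are not given: they have to be found in the camera images.
- stand: Soldering stand fixed to the bench, turned about z: grey base 184 x 78 mm, with an ear on its left (+y) side under the spring clip, and a raised steel bed. Origin at bench height (z 0) under the bed's middle line. Its x = the way the block is pushed home, y = to the clip's side, z up. Bed: flat top 30 mm above the bench, x -126 to +50, y -37 to +37 mm.
- home (a point): Point on the bed where the block's origin is when home: stand (+20, 0, +30) mm. The back stop, a steel wall 10 mm higher than the bed, has its face 25 mm beyond it (stand x +45).
- mouth (a point): Middle of the guides' mouth, on the bed at stand (-43, 0, +30) mm. Two steel guides 5 mm thick stand 6 mm above the bed: inner faces straight at y -23 and +23 mm from x -5 to +47; from x -5 back to -43 they flare out to y -33 and +33.
- block: Flat white ceramic soldering block with a grid of small holes, 50 (x) x 44 (y) x 12 (z) mm, 55 to 115 g, loose on the front of the bed, up to 12 degrees askew. Origin at the centre of its underside; its x runs roughly as the stand's x. It slides on the bed; the straight guides leave about 1 mm on either side.
- clip: Bent-steel spring clip on the stand. Origin on its hinge axis, parallel to the stand's x, at stand (0, +35, +35) mm. Outside (+y) is the press bar. Inside, an arm 24 mm wide (stand x +16 to +40 mm) reaches over the block's path to a down-turned lip (x +18 to +38, y about +11 mm); its top is 49 mm above the bench, 60 mm when open. The body turns with the clip.
- clip_turn (a joint): Turn of the clip, rad: 0 shut, 0.45 open to its stop. At 0 the lip is 8 mm above the bed, too low for the 12 mm block; it clears the block from 0.17 and has 4 mm to spare at 0.35. Pressing the bar opens it against a spring: 4 N on the bar's middle to start, about 10 N at 0.35. Let go, it springs shut. Resting on the block it reads about 0.16.
- clip_bar (a point): Middle of the top of the press bar, a ribbed plate 68 mm long along the stand's x (-28 to +40), 30 mm wide (y +42 to +72), 2.5 mm thick, its middle 22 to 25 mm out from the hinge. Shut it slopes up outwards by 0.35 rad, this point 15 mm above the bed; at 0.35 it is level, 6 mm above the bed, lower than the block's top. A fingertip may slide along the pressed bar.
- clip_lip (a point): Middle of the underside of the clip's lip, the edge that comes down on the block.
- doming_block: Bystander: dark steel doming block with hollows, 90 x 60 x 34 mm, right of the stand. Origin under its centre.
- tweezers: Bystander: steel tweezers 150 mm long, 6 mm high, flat on the bench along the stand's right side.
- cutters: Bystander: side cutters with red handles, 140 mm long, 12 mm high, on the bench left of the stand.
- hammer: Bystander: hammer, 220 mm long, far to the right.
- bangle: Bystander: brass bangle lying flat, 68 mm across, 8 mm high, far to the left.
Mind the look-alikes: they are no part of the job. What is shaped like the stand but blue or purple is not meant. Of the things that look like the block, the larger one is meant.

How it is judged:
By the outcome, as a careful person would: the job done as asked, in the order asked, and still so for the second after the job is handed in, with the robot touching nothing.
It also fails if it takes over 51 s, if anything falls off the work surface, if the arm or the gripper's body presses on something with over 40 N, if the wrist force passes 120 N, or if a joint passes its speed limit or range.

## Robot

A 7-joint arm with a two-finger parallel gripper is mounted at the origin on the work surface. World frame = base frame: x ahead of the robot, y to its left, z up, the work surface at z = 0. Lengths are in m, angles in rad, forces in N, time in s.
With the tool pointing down it reaches from about 0.425 to 0.875 m from the base axis. Payload 4.7 kg.
Tool frame: the origin (TCP) lies at the very end of the fingers, on their centre line; the grasp point (between the pads) lies 19 mm behind it; z points along the fingers, y is the direction in which the jaws open and shut (so a half turn about z gives the same grasp; the last joint's range is limited). The gripper opens to 87 mm and grips with 3 to 60 N. Pads are 19 mm wide; open, the fingers measure 117 mm over their backs; the gripper's body (75 mm by 190 mm) begins 51 mm behind the grasp point.
Start: joints at [1.281, 0.321, -0.07, 1.45, 0.023, 1.371, -0.057], TCP at [0.194, -0.62, 0.223] pointing down, gripper open.
Joint ranges: [-2.86, 2.86], [-0.3, 2.09], [-1.38, 1.24], [0.06, 2.45], [-1.56, 4.7], [0.09, 2.05], [-2.69, 2.69]. Speed limits (rad/s): [2.57, 2.57, 3.14, 3.14, 3.14, 3.14, 3.14].

## Interface

Orientations are given as a rotation vector (axis times angle).
In Python, from bench import ctrl gives the robot as it stands. The module is installed in compiled form; this text tells all that it offers.
- The arm moves only by the tool move_arm, never from a script. Its arguments are lists of equal length, an entry for each row: "dp": the shift along the tool's x, y, z in units of 30 mm (1.0 is 30 mm), a list of three; "turn": the turn about the tool's z in units of 5 degrees (1.0 is 5 degrees); "jaw": the opening, from -1 (shut) to 1 (fully open). A call has 1 to 5 rows; each row is the pose to reach, as a shift and turn from the pose commanded when the call began, along the tool's axes at that moment; what a row does not reach only later rows make up. A row lasts 1/10 s, in which the tool goes at most 50 mm and 8.59 degrees, less where a joint would pass 70% of its speed; a pose out of reach is approached as far as the arm can. A call with a gripper value outside its range is refused whole. The fingers move at their own pace and stop on an object; "grip_force" is the grip in N (left out, the last holds). Time passes only in rows, so rows that repeat a pose let the fingers close. It gives the time, the measured TCP pose, the force and the opening at its end, in the units of the state.
- ctrl.get_state(): the state, without advancing time (a new reading comes with each control period).
- ctrl.get_image(name): name is "scene" or "side" or "wrist"; returns the picture (400x640x3 uint8, red, green, blue); there is no depth.
- ctrl.camera_info(name): a dict with "intrinsics" (3x3 intrinsics, pixels), "extrinsics" (4x4, takes a point from world to camera coordinates). Camera axes: x right, y up, looking along -z (the intrinsics and any distortion apply to the point x, -y, -z); pixel columns grow to the right and rows downward; lengths in m; the calibration is good to about 2 mm. A picture is of the moment at which its call begins: read the wrist's pose just before it. camera_info takes no time and is no camera call; for the wrist camera it gives the pose at the moment of the call.
- ctrl.close_job(): hands the job in, once; it reports no verdict.
Trained networks look in the newest picture that a camera, given by its name, has taken for a name from the list of things; names that differ only in an ending like _2 or _b are one class to them, and where a whole thing is asked for, a point or a joint stands for the part that bears it (a point fixed in the world has none). Each returns a list of dicts, best first, with "confidence" (0 to 1); they miss things now and then, are a little off and sometimes report something else, mostly with a low value. They report only what shows in the picture. A call takes as long as a camera call. They do not tell look-alikes from the thing itself.
- ctrl.look_for(camera, target): "rect" ([centre column, centre row, width, height] in pixels, round what is visible of it).
- ctrl.masks_of(camera, target): "region" (400x640 bool, what is visible of it) and "rect" ([centre column, centre row, width, height] in pixels, round what is visible of it).
The state is a dict: "time": time; "joint_positions": joint angles; "qd": joint speeds; "joint_torque": joint torques, N m; "position": TCP position; "tool_rot": TCP orientation; "ft_force": force on the tool from outside, world axes, zero at the start; "torque": the same for the moment, N m; "grip_width": opening from 0.0 (shut) to 1.0 (fully open).
Only numpy, scipy, OpenCV 4.12 (cv2) and the standard library are available. Lean on these libraries where they do the work, as an engineer would, in place of code of your own. Each camera call takes 0.05 s, during which the arm holds its last target. There are 200 camera calls.

## Working session

There is one attempt and no reset: what is moved stays moved. The work goes in short steps, Python scripts to look and compute and a tool call to move; the robot and the scene stay as the last step left them, time stands still between calls to the robot, and variables do not carry over. Pictures are saved under pics/ and viewed, about 8 in all and at most 12, crops included, and the job is handed in when it is done.

Besides the shell and the picture viewer there is one more tool, called after "Call:" by a JSON object that holds its "name" and its "arguments". move_arm: Moves the arm, as the interface text tells. Its arguments: {"type":"object","properties":{"dp":{"type":"array","items":{"type":"array","items":{"type":"number"}}},"turn":{"type":"array","items":{"type":"number"}},"jaw":{"type":"array","items":{"type":"number"}},"grip_force":{"type":"number"}},"required":["dp","turn","jaw"]}

```bash
mkdir -p pics
cat > h.py <<'E'
from bench import ctrl
import numpy as np, cv2
from scipy.spatial.transform import Rotation as R
def cam(n):
    i=ctrl.camera_info(n); return np.array(i["intrinsics"]),np.array(i["extrinsics"])
def proj(n,P,c=None):
    K,E=c or cam(n); P=np.atleast_2d(P); q=P@E[:3,:3].T+E[:3,3]; q=q*[1,-1,-1]; u=q@K.T; return u[:,:2]/u[:,2:]
def ray(n,uv,z,c=None):
    K,E=c or cam(n); d=np.linalg.inv(K)@np.array([uv[0],uv[1],1.])*[1,-1,-1]
    Rm=E[:3,:3]; o=-Rm.T@E[:3,3]; d=Rm.T@d; return o+d*(z-o[2])/d[2]
def save(n,f,crop=None,s=1):
    im=ctrl.get_image(n)[:,:,::-1].copy()
    if crop: a,b,c,d=crop; im=im[b:d,a:c]
    cv2.imwrite('pics/'+f,cv2.resize(im,None,fx=s,fy=s,interpolation=cv2.INTER_CUBIC))
E
python3 - <<'E'
from h import *
a=ctrl.get_image("scene");b=ctrl.get_image("side")
im=np.vstack([a,b])[:,:,::-1]; cv2.imwrite('pics/a.png',cv2.resize(im,(480,600)) if 0 else a[:,:,::-1]); cv2.imwrite('pics/b.png',b[:,:,::-1])
for n in("scene","side"):
    K,E=cam(n);print(n,K.round(1).tolist(),(-E[:3,:3].T@E[:3,3]).round(3),ctrl.camera_info(n).keys())
    for t in("stand","block","clip","clip_bar","clip_lip","home","mouth"):
        for r in ctrl.look_for(n,t)[:4]: print(t,np.round(r["rect"]),round(r["confidence"],2),ray(n,r["rect"][:2],0.035).round(3))
s=ctrl.get_state();print(s)
E
```

```text
scene [[460.8, 0.0, 312.8], [0.0, 460.8, 199.1], [0.0, 0.0, 1.0]] [ 0.913 -0.529  1.152] dict_keys(['intrinsics', 'extrinsics'])
stand [291. 156.  62.  39.] 0.79 [0.357 0.104 0.035]
stand [307. 243.  77.  47.] 0.77 [ 0.573 -0.099  0.035]
stand [219. 214.  71.  43.] 0.62 [ 0.324 -0.175  0.035]
block [292. 238.  22.  19.] 0.52 [ 0.532 -0.11   0.035]
block [231. 272.  15.  15.] 0.49 [ 0.468 -0.284  0.035]
clip [327. 235.  22.  24.] 0.92 [ 0.602 -0.047  0.035]
clip [237. 200.  23.  19.] 0.82 [ 0.335 -0.113  0.035]
clip [309. 145.  22.  24.] 0.57 [0.374 0.168 0.035]
clip_bar [236. 201.  24.  23.] 0.72 [ 0.332 -0.117  0.035]
clip_bar [326. 234.  23.  26.] 0.7 [ 0.599 -0.045  0.035]
clip_bar [310. 150.  24.  17.] 0.66 [0.389 0.155 0.035]
clip_lip [238. 202.  21.  19.] 0.8 [ 0.34  -0.116  0.035]
clip_lip [327. 235.  23.  26.] 0.76 [ 0.603 -0.045  0.035]
clip_lip [290. 265.  47.  23.] 0.57 [ 0.578 -0.175  0.035]
clip_lip [309. 147.  21.  19.] 0.51 [0.379 0.162 0.035]
home [218. 215.  70.  45.] 0.92 [ 0.324 -0.18   0.035]
home [309. 246.  77.  47.] 0.77 [ 0.584 -0.102  0.035]
home [290. 153.  
[... 1427 characters left out ...]
.105  0.035]
{'time': 0.8, 'joint_positions': array([ 1.28109379,  0.32097803, -0.07009673,  1.45048284,  0.02261531,
        1.37080954, -0.05691544]), 'qd': array([-0.00121489,  0.00101814, -0.00021434,  0.00035824, -0.00047804,
       -0.00127524,  0.0008146 ]), 'joint_torque': array([ 3.08864373e-04, -4.91040552e+01, -4.02809931e-01, -3.12747431e+01,
       -6.35138294e-02,  3.33461305e-02,  8.85326244e-06]), 'position': array([ 0.19442446, -0.62026766,  0.22260942]), 'tool_rot': array([ 3.10529986e+00,  4.75365747e-01, -6.67395583e-05]), 'ft_force': array([-1.18891674, -0.67293731, -0.90212201]), 'torque': array([-0.01180465, -0.05392931,  0.04117702]), 'grip_width': 1.0019380187065905}
```

View pics/a.png

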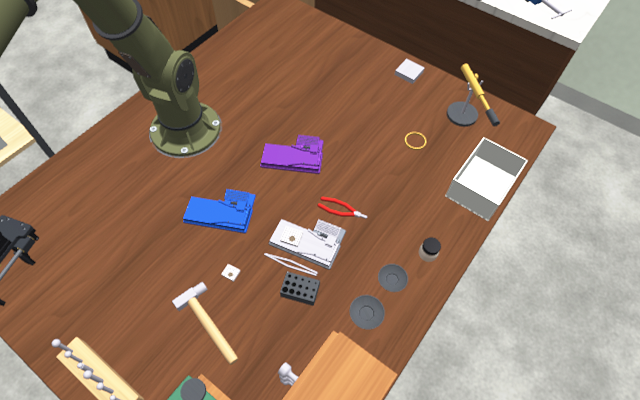

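View pics/b.png

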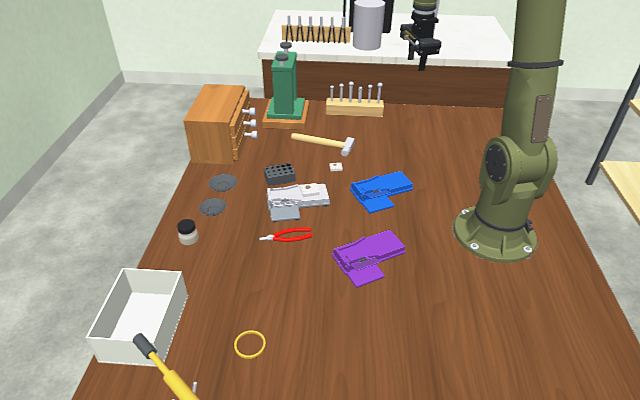

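The white/grey stand at scene (307,243) is the one meant; the blue one (219,214) and the purple one (291,156) are look-alikes. The block is the larger white piece on its bed at (292,238); the small piece at (231,272) on the bench is not. I'll move the wrist camera over it to confirm and measure.

Call:
{"name": "move_arm", "arguments": {"dp": [[1.06,-0.88,-0.18],[2.12,-1.76,-0.36],[3.18,-2.64,-0.54],[4.24,-3.52,-0.72],[5.3,-4.4,-0.9]], "turn": [0,0,0,0,0], "jaw": [1,1,1,1,1]}}

```text
time: 1.3
position: [0.3074, -0.4453, 0.25]
tool_rot: [3.105, 0.475, 0.0]
ft_force: [1.2, -0.1, 0.4]
grip_width: 1.002
```

Call:
{"name": "move_arm", "arguments": {"dp": [[1.06,-0.88,-0.18],[2.12,-1.76,-0.36],[3.18,-2.64,-0.54],[4.24,-3.52,-0.72],[5.3,-4.4,-0.9]], "turn": [0,0,0,0,0], "jaw": [1,1,1,1,1]}}

```text
time: 1.8
position: [0.4196, -0.2717, 0.2771]
tool_rot: [3.105, 0.475, 0.001]
ft_force: [1.4, -0.6, 0.2]
grip_width: 0.999
```

Call:
{"name": "move_arm", "arguments": {"dp": [[1.06,-0.88,-0.18],[2.12,-1.76,-0.36],[3.18,-2.64,-0.54],[4.24,-3.52,-0.72],[4.24,-3.52,-0.72]], "turn": [0,0,0,0,0], "jaw": [1,1,1,1,1]}}

```text
time: 2.3
position: [0.5117, -0.1272, 0.2993]
tool_rot: [-3.101, -0.492, -0.006]
ft_force: [-0.0, 0.3, -0.2]
grip_width: 0.999
```

Run:
```python
from h import *
s=ctrl.get_state();print(s["time"],s["position"],s["tool_rot"],s["ft_force"])
K,E=cam("wrist");print(K.tolist(),(-E[:3,:3].T@E[:3,3]).round(4),E[:3,:3].round(3).tolist())
save("wrist","c.png")
for t in("stand","block","clip_bar"):
    for r in ctrl.look_for("wrist",t)[:3]: print(t,np.round(r["rect"]),round(r["confidence"],2),ray("wrist",r["rect"][:2],0.035).round(3))
```

```text
2.3 [ 0.51168861 -0.12720504  0.2993484 ] [-3.10075415 -0.49190922 -0.00598776] [-0.02325833  0.28370875 -0.16288742]
[[291.0578133550303, 0.0, 316.0619058814041], [0.0, 291.0578133550303, 202.03423981574846], [0.0, 0.0, 1.0]] [ 0.5819 -0.1053  0.462 ] [[0.31, -0.951, -0.001], [0.915, 0.298, -0.273], [0.26, 0.084, 0.962]]
stand [290. 278.  84.  90.] 0.71 [ 0.327 -0.147  0.035]
stand [296. 129.  90. 130.] 0.65 [ 0.557 -0.089  0.035]
stand [134. 211. 119. 106.] 0.56 [0.364 0.113 0.035]
block [392. 228.  23.  22.] 0.89 [ 0.457 -0.276  0.035]
block [309. 159.  34.  39.] 0.7 [ 0.521 -0.121  0.035]
clip_bar [275. 277.  43.  43.] 0.81 [ 0.319 -0.125  0.035]
clip_bar [ 99. 203.  48.  46.] 0.59 [0.363 0.164 0.035]
clip_bar [282.  94.  46.  52.] 0.56 [ 0.595 -0.06   0.035]
```

View pics/c.png

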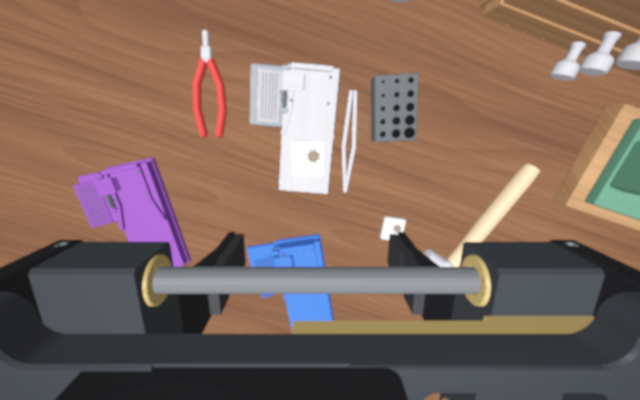

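Wrist view: the grey stand spans (250–340, 64–193), the block sits at (309,159), the clip bar at (265,95), and the small look-alike at (392,228) lies on the bench. Next I go closer for the pose.

Call:
{"name": "move_arm", "arguments": {"dp": [[-0.4,-0.1,1.1],[-0.8,-0.2,2.2],[-1.3,-0.4,3.3],[-1.3,-0.4,3.3]], "turn": [0,0,0,0], "jaw": [1,1,1,1]}}

```text
time: 2.9
position: [0.462, -0.1356, 0.1943]
tool_rot: [-3.103, -0.469, 0.016]
ft_force: [0.4, -0.1, -0.7]
grip_width: 0.998
```

Run:
```python
from h import *
s=ctrl.get_state();print(s["time"],s["position"],s["tool_rot"])
C=cam("wrist");np.savez("d.npz",K=C[0],E=C[1])
im=ctrl.get_image("wrist");cv2.imwrite("d_raw.png",im[:,:,::-1])
for t in("stand","block","clip_bar"):
    for r in ctrl.masks_of("wrist",t)[:2]:
        m=r["region"].astype(np.uint8); q=cv2.minAreaRect(np.argwhere(m)[:,::-1].astype(np.float32)); print(t,np.round(r["rect"]),round(r["confidence"],2),ray("wrist",r["rect"][:2],0.035).round(3),q, m.sum())
cr=im[0:250,180:480,::-1]
cv2.imwrite("pics/d.png",cv2.resize(cr,(720,600),interpolation=cv2.INTER_CUBIC))
```

```text
2.9 [ 0.46197583 -0.1355832   0.19430366] [-3.10270837 -0.46858201  0.01583459]
stand [ 77. 186. 153. 113.] 0.92 [0.386 0.125 0.035] ((73.24982452392578, 199.98678588867188), (136.88796997070312, 119.99684143066406), 67.46675109863281) 11650
stand [292.  86. 124. 171.] 0.76 [ 0.563 -0.081  0.035] ((292.0, 85.5), (171.0, 124.0), 90.0) 13690
block [311. 122.  46.  52.] 0.84 [ 0.535 -0.111  0.035] ((311.633544921875, 121.5401840209961), (50.095977783203125, 44.03977966308594), 88.31531524658203) 2140
block [423. 219.  37.  30.] 0.67 [ 0.468 -0.271  0.035] ((423.1346435546875, 218.32691955566406), (28.240724563598633, 31.18246841430664), 11.309932708740234) 824
clip_bar [273.  36.  68.  67.] 0.82 [ 0.605 -0.049  0.035] ((272.5, 34.99999237060547), (68.99998474121094, 69.99998474121094), 0.0) 3058
clip_bar [ 30. 190.  60.  66.] 0.62 [0.366 0.178 0.035] ((32.7188835144043, 187.019287109375), (64.483154296875, 60.869873046875), 76.60750579833984) 2673
```

View pics/d.png

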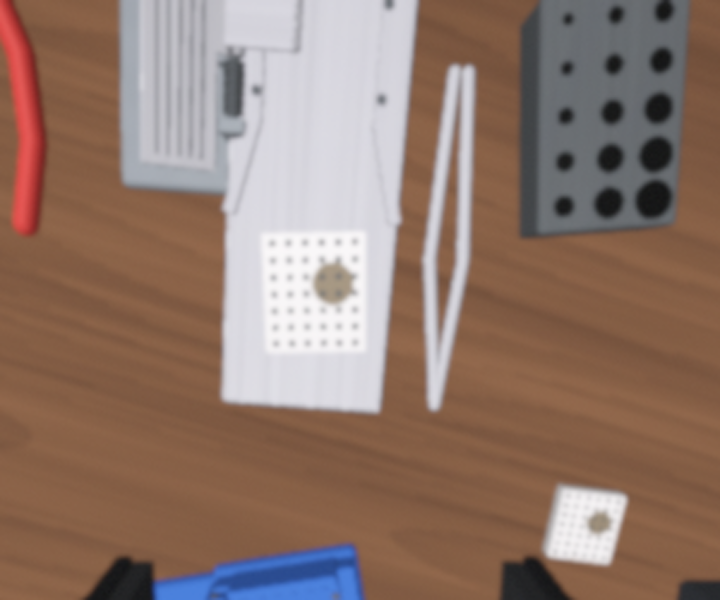

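The crop confirms it: the big block has corners at (262,232), (365,231), (366,352), (266,353), and the small one is at (585,525). The bed front corners are at (222,402) and (380,411), and the clip is at the top left. Now I fit the stand and block pose.

```bash
cat >> h.py <<'E'
def T(p,P): # p=(x,y,yaw) frame -> world
    P=np.atleast_2d(P).astype(float); c,s=np.cos(p[2]),np.sin(p[2]); return np.c_[p[0]+c*P[:,0]-s*P[:,1],p[1]+s*P[:,0]+c*P[:,1],P[:,2]]
E
python3 - <<'E'
from h import *
from scipy.optimize import least_squares as LS
d=np.load("d.npz");C=(d["K"],d["E"])
f=lambda l:np.array(l)/2.4+[180,0]
S=np.array([[-126,37,30],[-126,-37,30],[-28,72,50],[-28,42,40],[-43,-38,36],[-43,38,36]])/1e3
s=f([[222,402],[380,411],[141,162],[210,168],[399,222],[226,210]])
B=np.array([[25,22,42],[25,-22,42],[-25,-22,42],[-25,22,42]])/1e3
b=f([[262,232],[365,231],[366,352],[266,353]])
rs=LS(lambda p:(proj("",T(p,S),C)-s).ravel(),[.56,-.1,.3],loss="soft_l1",f_scale=1.)
rb=LS(lambda p:(proj("",T(p,B),C)-b).ravel(),[.53,-.11,.3])
print(rs.x,rs.fun.reshape(-1,2).round(1).tolist());print(rb.x,rb.fun.round(1))
p=rs.x;c,sn=np.cos(p[2]),np.sin(p[2]);dd=rb.x[:2]-p[:2];print("block in stand",c*dd[0]+sn*dd[1],-sn*dd[0]+c*dd[1],np.degrees(rb.x[2]-p[2]),np.degrees(p[2]))
# overlay on scene+side too
G=np.array([[-126,37,30],[-126,-37,30],[50,-37,30],[50,37,30]])/1e3;Br=np.array([[-28,72,50],[-28,42,40],[40,42,40],[40,72,50]])/1e3
out=[]
for n,sl in(("scene",(slice(195,295),slice(240,370))),("side",(slice(155,235),slice(240,344)))):
    im=ctrl.get_image(n)[:,:,::-1];k=5;o=im[sl];o=cv2.resize(o,None,fx=k,fy=k,interpolation=cv2.INTER_CUBIC)
    for P,col,q in((G,(0,0,255),p),(Br,(0,160,0),p),(B,(255,0,0),rb.x)):
        uv=(proj(n,T(q,P))-[sl[1].start,sl[0].start]+.5)*k;cv2.polylines(o,[uv.round().astype(np.int32)],True,col,1)
    out.append(cv2.resize(o,(650,500 if n=="scene" else 500)))
cv2.imwrite("pics/e.png",cv2.resize(np.vstack(out),(390,600)))
E
```

```text
[ 0.59770427 -0.09021315  0.23240328] [[0.4, -0.8], [-0.0, -0.1], [-2.6, -0.4], [1.4, 0.9], [0.6, 0.4], [-1.0, 0.1]]
[ 0.52594174 -0.1104898   0.3133467 ] [-0.1  0.4  0.3  0.2 -0.3 -0.4  0.1 -0.2]
block in stand -0.0745033011602364 -0.0032034005059051046 4.637716608637392 13.315727075692918
```

View pics/e.png

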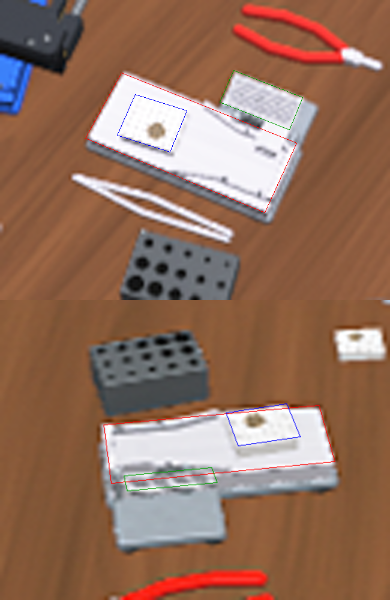

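Overlay agrees in all three views to about 2 mm. The stand is at (0.598, -0.090), yaw 13.3°; the block in the stand frame is at (-74.5, -3), askew +4.6°. I go behind the block with the fingers nearly closed (a flat double contact squares it up).

Call:
{"name": "move_arm", "arguments": {"dp": [[0.2,-0.1,1.1],[0.4,-0.2,2.2],[0.54,-0.31,3.3],[0.54,-0.31,3.3],[0.54,-0.31,3.3]], "turn": [0.4,0.82,0.82,0.82,0.82], "jaw": [-0.72,-0.72,-0.72,-0.72,-0.72]}}

```text
time: 3.7
position: [0.4814, -0.121, 0.1012]
tool_rot: [-3.12, -0.365, -0.001]
ft_force: [-0.4, -0.1, 0.3]
grip_width: 0.637
```

```bash
cat >> h.py <<'E'
ST=np.array([.5977,-.0902,.2324])
def st(pr=True):
    s=ctrl.get_state();M=R.from_rotvec(s["tool_rot"]).as_matrix();d=s["position"]-np.r_[ST[:2],0];c,n=np.cos(ST[2]),np.sin(ST[2])
    q=np.array([c*d[0]+n*d[1],-n*d[0]+c*d[1],d[2]])*1e3;az=np.degrees(np.arctan2(M[1,0],M[0,0]))-np.degrees(ST[2])
    f=s["ft_force"];print("t",round(s["time"],2),"TCP in stand mm",q.round(1),"az rel",round(az,2),"tilt",M[:2,2].round(4),"F stand",[round(c*f[0]+n*f[1],1),round(-n*f[0]+c*f[1],1),round(f[2],1)],"gap mm",round(s["grip_width"]*87,1))
E
python3 -c "
from h import *
st()"
```

```text
t 3.7 TCP in stand mm [-120.2   -3.2  101.2] az rel 0.02 tilt [0.0007 0.0001] F stand [np.float64(-0.4), np.float64(-0.0), np.float64(0.3)] gap mm 55.4
```

Call:
{"name": "move_arm", "arguments": {"dp": [[0,0,0.3],[0,0,0.8],[0,0,1.3],[0,0,1.8],[0,0,2.17]], "turn": [0,0,0,0,0], "jaw": [-0.72,-0.72,-0.72,-0.72,-0.72]}}

```text
time: 4.2
position: [0.4814, -0.1217, 0.0355]
tool_rot: [3.119, 0.363, 0.003]
ft_force: [0.3, 0.1, -0.1]
grip_width: 0.187
```

Call:
{"name": "move_arm", "arguments": {"dp": [[0,0,0],[0,0,0],[0,0,0],[0,0,0]], "turn": [0,0,0,0], "jaw": [-0.72,-0.72,-0.72,-0.72]}}

```text
time: 4.6
position: [0.4812, -0.1211, 0.0359]
tool_rot: [3.12, 0.364, 0.002]
ft_force: [0.3, 0.4, -0.1]
grip_width: 0.143
```

```bash
python3 -c "
from h import *
st();save('wrist','f.png',(180,0,480,250),2)"
```

```text
t 4.6 TCP in stand mm [-120.5   -3.3   35.9] az rel -0.01 tilt [ 0.0014 -0.0007] F stand [np.float64(0.4), np.float64(0.3), np.float64(-0.1)] gap mm 12.4
```

View pics/f.png

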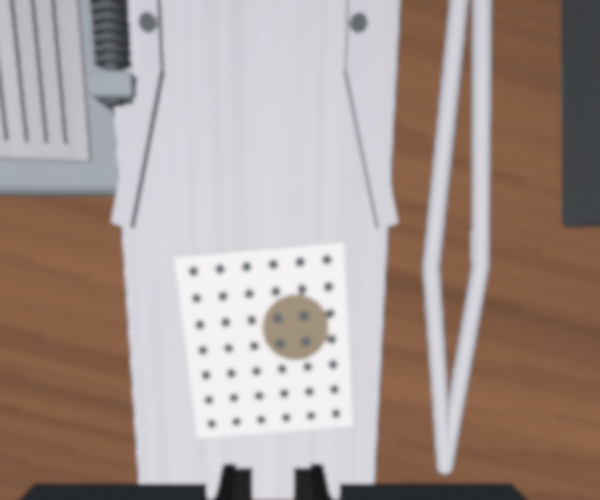

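The block (rear edge at row ~432) lies just ahead of both fingertips (rows ~470), and the guide mouth is at (132,225) and (378,225). I'll refine the stand fit from these near points.

Run:
```python
from h import *
from scipy.optimize import least_squares as LS
C=cam("wrist")
f=lambda l:np.array(l)/2+[180,0]
S=np.array([[-43,33,36],[-43,-33,36],[-5,23,36],[-5,-23,36],[-43,38,36],[-43,-38,36],[-28,42,40]])/1e3
s=f([[132,225],[378,226],[162,70],[345,70],[112,224],[398,223],[90,160]])
B=np.array([[25,22,42],[25,-22,42],[-25,-22,42],[-25,22,42]])/1e3
b=f([[175,257],[344,243],[353,427],[197,438]])
rs=LS(lambda p:(proj("",T(p,S),C)-s).ravel(),ST,loss="soft_l1")
rb=LS(lambda p:(proj("",T(p,B),C)-b).ravel(),ST)
print(rs.x,rs.fun.reshape(-1,2).round(1).tolist());print(rb.x,rb.fun.round(1))
p=rs.x;c,sn=np.cos(p[2]),np.sin(p[2]);dd=rb.x[:2]-p[:2];print("block in stand",c*dd[0]+sn*dd[1],-sn*dd[0]+c*dd[1],np.degrees(rb.x[2]-p[2]),np.degrees(p[2]))
```

```text
[ 0.59696929 -0.09011613  0.22803738] [[-0.5, 0.0], [0.5, 0.1], [-0.1, -2.5], [1.1, -2.0], [0.1, 0.5], [-0.1, 1.6], [-1.0, 1.2]]
[ 0.52554411 -0.11013903  0.31219004] [ 0.1  0.1  0.1  0.1 -0.3 -0.3  0.1  0.1]
block in stand -0.07410261766015008 -0.003357732230006124 4.821592065373667 13.065579652544164
```

Call:
{"name": "move_arm", "arguments": {"dp": [[0.2,0,0],[0.4,0,0],[0.6,0,0],[0.8,0,0],[1.0,0,0]], "turn": [0,0,0,0,0], "jaw": [-0.72,-0.72,-0.72,-0.72,-0.72]}}

```text
time: 5.15
position: [0.5103, -0.1138, 0.0349]
tool_rot: [-3.12, -0.364, 0.0]
ft_force: [0.2, 0.5, 0.7]
grip_width: 0.145
```

Call:
{"name": "move_arm", "arguments": {"dp": [[0.2,0,0],[0.4,0,0],[0.6,0,0],[0.8,0,0],[1.0,0,0]], "turn": [0,0,0,0,0], "jaw": [-0.72,-0.72,-0.72,-0.72,-0.72]}}

```text
time: 5.65
position: [0.5394, -0.1069, 0.035]
tool_rot: [3.12, 0.364, 0.0]
ft_force: [-0.2, 0.9, -1.2]
grip_width: 0.14
```

```bash
sed -i 's/^ST=.*/ST=np.array([.5973,-.0902,.230])/' h.py; python3 -c "
from h import *
st();save('wrist','g.png',(180,0,480,250),2)"
```

```text
t 5.65 TCP in stand mm [-60.2  -3.1  35. ] az rel 0.13 tilt [ 0. -0.] F stand [np.float64(0.0), np.float64(0.9), np.float64(-1.2)] gap mm 12.2
```

View pics/g.png

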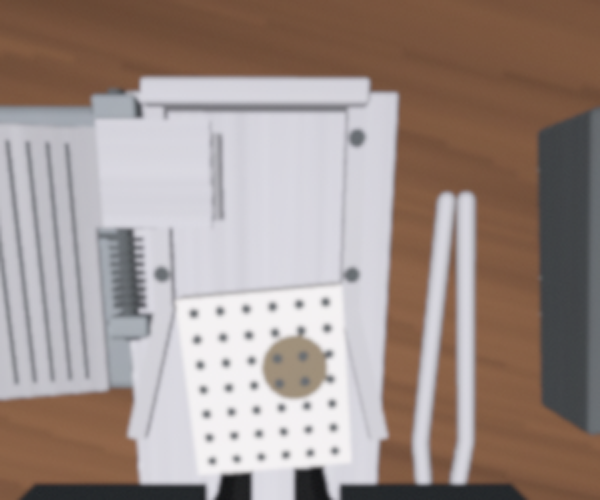

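Run:
```python
from h import *
from scipy.optimize import least_squares as LS
C=cam("wrist")
f=lambda l:np.array(l)/2+[180,0]
S=np.array([[-43,33,36],[-43,-33,36],[-5,23,36],[-5,-23,36]])/1e3
s=f([[146,437],[374,440],[177,300],[345,300]])
B=np.array([[25,22,42],[25,-22,42],[-25,-22,42],[-25,22,42]])/1e3
b=f([[176,299],[343,284],[352,461],[198,474]])
rs=LS(lambda p:(proj("",T(p,S),C)-s).ravel(),ST,loss="soft_l1")
rb=LS(lambda p:(proj("",T(p,B),C)-b).ravel(),ST)
print(rs.x,rs.fun.round(1));print(rb.x,rb.fun.round(1))
p=ST;c,sn=np.cos(p[2]),np.sin(p[2]);dd=rb.x[:2]-p[:2];print("block in stand",c*dd[0]+sn*dd[1],-sn*dd[0]+c*dd[1],np.degrees(rb.x[2]-p[2]))
M=R.from_rotvec(ctrl.get_state()["tool_rot"]).as_matrix()
tp=ctrl.get_state()["position"]
P=np.array([tp+M@np.array([x,y,0])/1e3 for x in(9.5,-9.5) for y in(-6,-21,6,21)])
print(((proj("",P,C)-[180,0])*2).round())
```

```text
[ 0.60001173 -0.09024887  0.22270341] [ 0.8 -2.2 -0.6 -2.7  0.1  0.9 -0.3  1.8]
[ 0.57479388 -0.09799039  0.31856314] [ 0.1 -0.1 -0.3  0.1 -0.2  0.2  0.4 -0.2]
block in stand -0.023689489499043943 -0.002454352259492987 5.074293935883114
[[249. 462.]
 [199. 462.]
 [289. 462.]
 [339. 462.]
 [250. 519.]
 [201. 519.]
 [289. 519.]
 [337. 519.]]
```

The block's rear is at stand x ≈ -49, still askew about 5°, and its front is just entering the straight guides. I turn the tool slightly clockwise so the left finger leads, and push gently on.

Call:
{"name": "move_arm", "arguments": {"dp": [[0.05,0,0],[0.12,0,0],[0.2,0,0],[0.28,0,0],[0.35,0,0]], "turn": [0.5,1,1,1,1], "jaw": [-0.72,-0.72,-0.72,-0.72,-0.72]}}

```text
time: 6.2
position: [0.5493, -0.1046, 0.035]
tool_rot: [3.133, 0.229, -0.0]
ft_force: [-0.3, 0.0, 0.1]
grip_width: 0.137
```

```bash
python3 -c "
from h import *
st();save('wrist','i.png',(180,0,480,250),2)"
```

```text
t 6.2 TCP in stand mm [-50.   -3.1  35. ] az rel -4.83 tilt [-0. -0.] F stand [np.float64(-0.3), np.float64(0.1), np.float64(0.1)] gap mm 11.9
```

View pics/i.png

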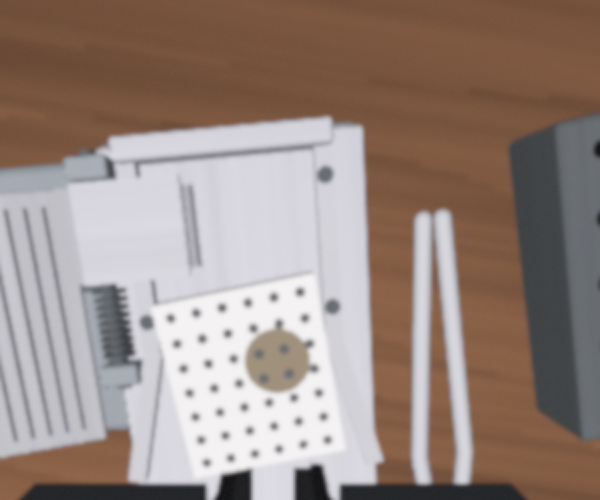

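The block is still ~5° counter-clockwise against the guides, with negligible force. I back off, shift to its left rear corner, and push there to turn it clockwise.

Call:
{"name": "move_arm", "arguments": {"dp": [[-0.25,0,0],[-0.25,-0.15,0],[-0.25,-0.33,0],[-0.25,-0.33,0],[-0.25,-0.33,0]], "turn": [0,-0.5,-1,-1,-1], "jaw": [-0.72,-0.72,-0.72,-0.72,-0.72]}}

```text
time: 6.75
position: [0.5401, -0.0963, 0.0351]
tool_rot: [3.12, 0.363, 0.0]
ft_force: [0.2, -0.4, 0.7]
grip_width: 0.14
```

Call:
{"name": "move_arm", "arguments": {"dp": [[0.1,0,0],[0.2,0,0],[0.3,0,0],[0.37,0,0],[0.37,0,0]], "turn": [0,0,0,0,0], "jaw": [-0.72,-0.72,-0.72,-0.72,-0.72]}}

```text
time: 7.25
position: [0.5515, -0.0932, 0.035]
tool_rot: [-3.12, -0.364, -0.0]
ft_force: [-0.8, -0.6, 0.8]
grip_width: 0.14
```

```bash
python3 -c "
from h import *
st();save('wrist','j.png',(180,0,480,250),2)"
```

```text
t 7.25 TCP in stand mm [-45.3   7.5  35. ] az rel 0.14 tilt [0.0002 0.0002] F stand [np.float64(-0.9), np.float64(-0.4), np.float64(0.8)] gap mm 12.1
```

View pics/j.png

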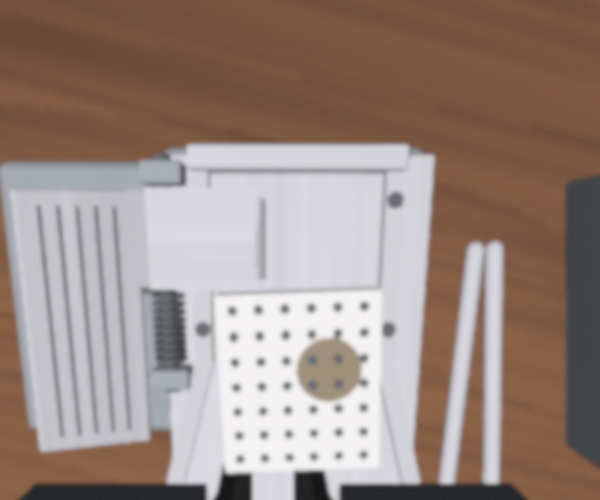

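The block is now square, with its front at about stand x +14, just short of the clip arm. Next I lift, open the jaws to 60 mm and turn 32° clockwise so the left fingertip leads over the bar.

Call:
{"name": "move_arm", "arguments": {"dp": [[-0.4,0,0],[-0.4,0,-0.7],[-0.4,0,-1.35],[0.0,-0.3,-1.35],[0.44,-0.72,-1.35]], "turn": [0,0,1.5,3,4.5], "jaw": [-0.72,-0.72,0.38,0.38,0.38]}}

```text
time: 7.8
position: [0.5586, -0.0709, 0.0764]
tool_rot: [3.129, -0.265, 0.002]
ft_force: [-0.5, 0.5, -0.5]
grip_width: 0.331
```

Call:
{"name": "move_arm", "arguments": {"dp": [[0,0,0],[0,0,0],[0,0,0],[0,0,0],[0,0,0]], "turn": [1.0,1.93,1.93,1.93,1.93], "jaw": [0.38,0.38,0.38,0.38,0.38]}}

```text
time: 8.3
position: [0.5586, -0.0697, 0.0755]
tool_rot: [3.099, -0.513, -0.0]
ft_force: [-0.3, 0.1, 0.0]
grip_width: 0.676
```

Run:
```python
from h import *
st();print(ctrl.get_state()["joint_positions"].round(2))
# predicted finger tips vs pictures
s=ctrl.get_state();M=R.from_rotvec(s["tool_rot"]).as_matrix()
cv=[]
for n,c,k in(("wrist",(160,0,480,250),2),("side",(230,130,360,230),4)):
    im=ctrl.get_image(n)[:,:,::-1][c[1]:c[3],c[0]:c[2]];im=cv2.resize(im,None,fx=k,fy=k,interpolation=cv2.INTER_CUBIC)
    P=np.array([s["position"]+M@np.array([x,y,0])/1e3 for y in(-30,-37,30,37) for x in(9.5,-9.5)])
    for u in(proj(n,P)-c[:2])*k: cv2.circle(im,tuple(int(v) for v in u),2,(0,0,255),-1)
    cv.append(cv2.resize(im,(400,int(im.shape[0]*400/im.shape[1]))))
h=max(i.shape[0] for i in cv)
cv2.imwrite("pics/k.png",np.hstack([np.pad(i,((0,h-i.shape[0]),(0,0),(0,0))) for i in cv]))
```

```text
t 8.3 TCP in stand mm [-33.   28.8  75.5] az rel -31.97 tilt [-0.0001 -0.0002] F stand [np.float64(-0.2), np.float64(0.2), np.float64(0.0)] gap mm 58.8
[ 0.5   0.3  -0.49  1.82  0.16  1.06 -1.94]
```

View pics/k.png

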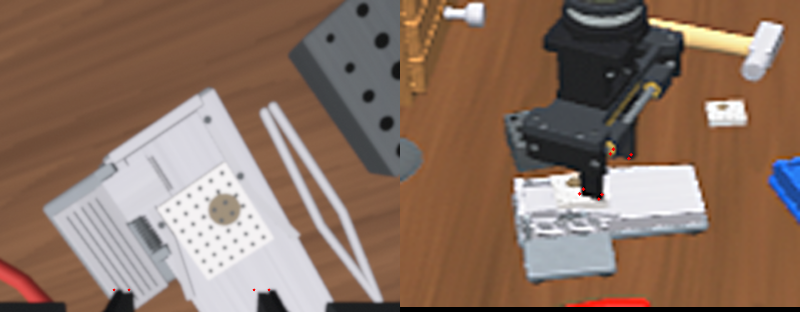

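The left tip is over the front part of the bar, and the right tip is behind the block. I press down now.

Call:
{"name": "move_arm", "arguments": {"dp": [[0,0,0.4],[0,0,0.8],[0,0,1.0],[0,0,1.15],[0,0,1.3]], "turn": [0,0,0,0,0], "jaw": [0.38,0.38,0.38,0.38,0.38]}}

```text
time: 8.9
position: [0.558, -0.0678, 0.0364]
tool_rot: [-3.098, 0.512, 0.005]
ft_force: [-6.0, 2.4, 13.0]
grip_width: 0.692
```

Call:
{"name": "move_arm", "arguments": {"dp": [[0,0,0],[0,0,0]], "turn": [0,0], "jaw": [0.38,0.38]}}

```text
time: 9.1
position: [0.558, -0.0678, 0.0369]
tool_rot: [-3.099, 0.512, 0.005]
ft_force: [-4.8, 1.8, 9.7]
grip_width: 0.691
```

Run:
```python
from h import *
st();save("wrist","l.png",(140,0,480,260),2)
```

```text
t 9.1 TCP in stand mm [-33.1  30.8  36.9] az rel -31.94 tilt [-0.0027  0.0013] F stand [np.float64(-4.3), np.float64(2.8), np.float64(9.7)] gap mm 60.1
```

View pics/l.png

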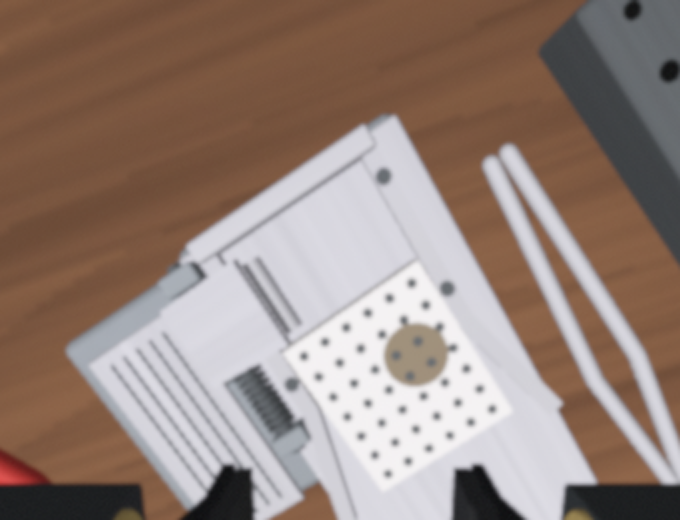

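The clip is open (vertical force 9.7 N ≈ 0.35 rad, lip raised) and the block is square ahead of the right tip. I push along stand x.

Call:
{"name": "move_arm", "arguments": {"dp": [[0.11,-0.07,0],[0.22,-0.14,0],[0.33,-0.21,0],[0.44,-0.28,0],[0.55,-0.34,0]], "turn": [0,0,0,0,0], "jaw": [0.38,0.38,0.38,0.38,0.38]}}

```text
time: 9.65
position: [0.5751, -0.0658, 0.0366]
tool_rot: [3.097, -0.513, -0.01]
ft_force: [-8.8, -0.8, 12.4]
grip_width: 0.687
```

Run:
```python
from h import *
st()
r=ctrl.get_image("wrist");cv2.imwrite("m_raw.png",r[:,:,::-1])
for m in ctrl.masks_of("wrist","block")[:2]:
    q=cv2.minAreaRect(np.argwhere(m["region"])[:,::-1].astype(np.float32)); print(q,m["confidence"])
    c,n=np.cos(ST[2]),np.sin(ST[2])
    bp=np.array([ray("wrist",u,.042)[:2]-ST[:2] for u in cv2.boxPoints(q)])*1e3
    print(np.c_[c*bp[:,0]+n*bp[:,1],-n*bp[:,0]+c*bp[:,1]].round(1).tolist())
```

```text
t 9.65 TCP in stand mm [-16.1  28.8  36.6] az rel -32.01 tilt [-0.0067 -0.0017] F stand [np.float64(-8.7), np.float64(1.2), np.float64(12.4)] gap mm 59.8
((341.552001953125, 203.20790100097656), (90.23304748535156, 81.34516143798828), 55.097503662109375) 0.83
[[24.9, 23.5], [27.3, -20.6], [-24.2, -24.7], [-29.3, 22.7]]
((437.6415100097656, 173.25473022460938), (164.4386749267578, 31.95530128479004), 60.945396423339844) 0.24
[[32.6, -44.2], [31.7, -59.8], [-63.6, -63.8], [-64.1, -45.9]]
```

The block front is at about +26, now passing under the raised lip, and forces are modest. I continue.

Call:
{"name": "move_arm", "arguments": {"dp": [[0.1,-0.06,0],[0.2,-0.12,0],[0.3,-0.19,0],[0.4,-0.25,0],[0.47,-0.29,0]], "turn": [0,0,0,0,0], "jaw": [0.38,0.38,0.38,0.38,0.38]}}

```text
time: 10.25
position: [0.5914, -0.0624, 0.0367]
tool_rot: [3.096, -0.514, -0.01]
ft_force: [-10.4, -2.2, 12.7]
grip_width: 0.691
```

```bash
cat > blk.py <<'E'
from h import *
st()
r=ctrl.get_image("wrist");cv2.imwrite("n_raw.png",r[:,:,::-1])
for m in ctrl.masks_of("wrist","block")[:1]:
    q=cv2.minAreaRect(np.argwhere(m["region"])[:,::-1].astype(np.float32)); print(m["confidence"])
    c,n=np.cos(ST[2]),np.sin(ST[2])
    bp=np.array([ray("wrist",u,.042)[:2]-ST[:2] for u in cv2.boxPoints(q)])*1e3
    print(np.c_[c*bp[:,0]+n*bp[:,1],-n*bp[:,0]+c*bp[:,1]].round(1).tolist())
E
python3 blk.py
```

```text
t 10.25 TCP in stand mm [ 0.5 28.4 36.7] az rel -32.02 tilt [-0.0065 -0.002 ] F stand [np.float64(-10.6), np.float64(0.2), np.float64(12.7)] gap mm 60.1
0.74
[[42.5, 21.0], [42.6, -21.4], [-8.5, -22.9], [-10.9, 22.8]]
```

The front is at about 42.5, with 2–3 mm left to the stop. I creep on, watching the force.

Call:
{"name": "move_arm", "arguments": {"dp": [[0.03,-0.02,0],[0.06,-0.04,0],[0.09,-0.055,0],[0.09,-0.055,0]], "turn": [0,0,0,0], "jaw": [0.38,0.38,0.38,0.38]}}

```text
time: 10.75
position: [0.5944, -0.0617, 0.0367]
tool_rot: [3.096, -0.514, -0.009]
ft_force: [-9.0, -2.6, 11.8]
grip_width: 0.691
```

Call:
{"name": "move_arm", "arguments": {"dp": [[0.03,-0.015,0],[0.05,-0.03,0],[0.05,-0.03,0]], "turn": [0,0,0], "jaw": [0.38,0.38,0.38]}}

```text
time: 11.05
position: [0.5954, -0.0616, 0.0365]
tool_rot: [3.096, -0.514, -0.012]
ft_force: [-10.4, -2.3, 13.3]
grip_width: 0.686
```

```bash
python3 blk.py
```

```text
t 11.05 TCP in stand mm [ 4.7 28.3 36.5] az rel -32.03 tilt [-0.0079 -0.0022] F stand [np.float64(-10.6), np.float64(0.1), np.float64(13.3)] gap mm 59.7
0.66
[[45.1, 23.5], [46.5, -20.3], [-5.4, -23.3], [-9.4, 24.0]]
```

Call:
{"name": "move_arm", "arguments": {"dp": [[0.03,-0.015,0],[0.05,-0.03,0],[0.05,-0.03,0]], "turn": [0,0,0], "jaw": [0.38,0.38,0.38]}}

```text
time: 11.45
position: [0.5958, -0.0615, 0.0364]
tool_rot: [3.095, -0.515, -0.016]
ft_force: [-14.1, -2.5, 14.7]
grip_width: 0.691
```

```bash
python3 blk.py
```

```text
t 11.45 TCP in stand mm [ 5.1 28.3 36.4] az rel -32.06 tilt [-0.0107 -0.0025] F stand [np.float64(-14.3), np.float64(0.7), np.float64(14.7)] gap mm 60.1
0.75
[[45.3, 23.4], [45.9, -20.3], [-4.7, -22.3], [-7.7, 24.9]]
```

TCP advance stalled and the force rose, so contact with the stop is likely. One firmer nudge, then relieve it by 2 mm with the clip still held open.

Call:
{"name": "move_arm", "arguments": {"dp": [[0.03,-0.02,0],[0.05,-0.03,0],[0.05,-0.03,0]], "turn": [0,0,0], "jaw": [0.38,0.38,0.38]}}

```text
time: 11.85
position: [0.5961, -0.0614, 0.0362]
tool_rot: [3.094, -0.515, -0.021]
ft_force: [-16.4, -1.9, 17.8]
grip_width: 0.69
```

Call:
{"name": "move_arm", "arguments": {"dp": [[-0.06,0.04,0],[-0.12,0.08,0],[-0.18,0.12,0],[-0.18,0.12,0]], "turn": [0,0,0,0], "jaw": [0.38,0.38,0.38,0.38]}}

```text
time: 12.25
position: [0.5958, -0.0615, 0.0374]
tool_rot: [3.098, -0.515, -0.0]
ft_force: [-4.5, -0.1, 9.1]
grip_width: 0.691
```

```bash
python3 blk.py
python3 - <<'E'
from h import *
im=cv2.imread("n_raw.png");c=(140,0,480,255)
o=cv2.resize(im[c[1]:c[3],c[0]:c[2]],None,fx=2.3,fy=2.3,interpolation=cv2.INTER_CUBIC)
cv2.imwrite("pics/n.png",o)
E
```

```text
t 12.25 TCP in stand mm [ 5.1 28.3 37.4] az rel -32.06 tilt [-0.0004 -0.0005] F stand [np.float64(-4.4), np.float64(0.9), np.float64(9.1)] gap mm 60.1
0.88
[[45.2, 23.1], [45.7, -20.6], [-5.0, -22.5], [-7.9, 24.6]]
```

View pics/n.png

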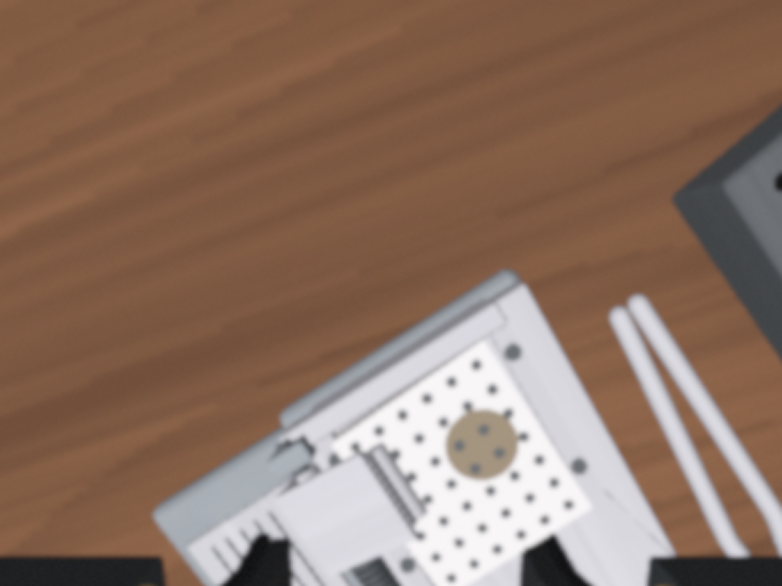

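The white block sits flush against the stop wall (edge from (335,435) to (490,340)) with the clip's lip above it, still held open. I release: back off slightly more, then lift clear.

Call:
{"name": "move_arm", "arguments": {"dp": [[-0.05,0.03,0],[-0.1,0.06,0],[-0.1,0.06,-0.2],[-0.1,0.06,-0.5],[-0.1,0.06,-0.9]], "turn": [0,0,0,0,0], "jaw": [0.38,0.38,0.38,0.38,0.38]}}

```text
time: 12.85
position: [0.5913, -0.0619, 0.063]
tool_rot: [3.099, -0.514, -0.005]
ft_force: [0.3, -0.1, -0.3]
grip_width: 0.69
```

Call:
{"name": "move_arm", "arguments": {"dp": [[-0.5,0.3,-0.8],[-1.0,0.6,-1.7],[-1.6,1.0,-2.7],[-1.6,1.0,-2.7],[-1.6,1.0,-2.7]], "turn": [0,0,0,0,0], "jaw": [0.38,0.38,0.38,0.38,0.38]}}

```text
time: 13.35
position: [0.5376, -0.0752, 0.1455]
tool_rot: [3.098, -0.515, 0.003]
ft_force: [-0.2, -0.9, 0.0]
grip_width: 0.69
```

```bash
python3 blk.py
python3 - <<'E'
from h import *
from scipy.optimize import least_squares as LS
im=cv2.imread("n_raw.png");g=cv2.cvtColor(im,cv2.COLOR_BGR2GRAY)
# distance of block's visible edges to predicted home outline
c=cam("wrist")
for t in("clip_lip","clip","block"):
    for r in ctrl.look_for("wrist",t)[:1]: print(t,np.round(r["rect"]),round(r["confidence"],2))
# predicted lip/arm-top at 0.16 and block corners at home
H=np.array([[45,22,42],[45,-22,42],[-5,-22,42],[-5,22,42]])/1e3
print("home outline px",proj("",T(ST,H),c).round(1).tolist())
m=ctrl.masks_of("wrist","block")[0]["region"];ys,xs=np.nonzero(m);print("mask extremes",[(xs[i],ys[i]) for i in(xs.argmin(),xs.argmax(),ys.argmin(),ys.argmax())])
A=np.zeros((400,640),np.uint8);cv2.fillPoly(A,[proj("",T(ST,H),c).round().astype(np.int32)],1);print("mask inside home outline",(m&(A>0)).sum()/m.sum(),m.sum(),A.sum())
E
```

```text
t 13.35 TCP in stand mm [-54.7  28.3 145.5] az rel -32.05 tilt [ 0.0015 -0.0011] F stand [np.float64(-0.4), np.float64(-0.8), np.float64(0.0)] gap mm 60.0
0.78
[[43.8, 23.4], [43.8, -19.1], [-6.0, -22.5], [-7.3, 22.0]]
clip_lip [255. 153.  69.  96.] 0.78
clip [252. 151.  70. 101.] 0.57
block [518. 203.  47.  45.] 0.93
home outline px [[259.1, 101.4], [302.2, 71.9], [333.1, 124.4], [291.1, 151.3]]
mask extremes [(np.int64(268), np.int64(101)), (np.int64(331), np.int64(124)), (np.int64(299), np.int64(76)), (np.int64(293), np.int64(152))]
mask inside home outline 0.9733598409542743 2515 3145
```

Run:
```python
from h import *
c=cam("wrist");g=cv2.cvtColor(ctrl.get_image("wrist"),cv2.COLOR_RGB2GRAY).astype(np.float32)
for y in(-16,-8,0):
    X=np.arange(36,54,1.);uv=proj("",T(ST,np.c_[X,0*X+y,0*X+42]/np.array([1e3,1e3,1e3])),c).astype(np.float32)
    print(y,cv2.remap(g,uv[:,0].reshape(1,-1),uv[:,1].reshape(1,-1),cv2.INTER_CUBIC).round().astype(int).tolist())
```

```text
-16 [[236, 247, 248, 242, 216, 180, 197, 231, 243, 232, 217, 216, 216, 214, 204, 164, 112, 96]]
-8 [[243, 248, 247, 239, 218, 205, 222, 242, 240, 220, 212, 216, 216, 215, 203, 161, 111, 96]]
0 [[247, 248, 248, 244, 238, 235, 242, 244, 232, 206, 209, 216, 217, 215, 205, 165, 114, 98]]
```

Run:
```python
from h import *
c=cam("wrist");g=np.mean([cv2.cvtColor(ctrl.get_image("wrist"),cv2.COLOR_RGB2GRAY).astype(np.float32) for _ in range(2)],0).astype(np.float32)
def prof(P):
    uv=proj("",T(ST,P/1e3),c).astype(np.float32);return cv2.remap(g,uv[:,:1],uv[:,1:],cv2.INTER_CUBIC)[:,0]
def edge(X,v): 
    d=np.gradient(v,X);i=d.argmin() ;return round(X[i],2),round(d[i])
for y in(-18,-15,-12,-9,-6,-3,0,3,6):
    X=np.arange(42.6,48,.1);Z=0*X
    a=edge(X,prof(np.c_[X,Z+y,Z+42])); X2=np.arange(-10,-2.6,.1);Z=0*X2
    v=prof(np.c_[X2,Z+y,Z+42]);b=edge(X2[::-1],v[::-1]);d=np.gradient(v,X2);b=(round(X2[d.argmax()],2),round(d.max()))
    print(y,"front",a,"rear",b)
for x in(0,5,10,30,40):
    Y=np.arange(-27,-18,.1);Z=0*Y;v=prof(np.c_[Z+x,Y,Z+42]);d=np.gradient(v,Y);print(x,"right side",round(Y[d.argmax()],2),round(d.max()))
```

```text
-18 front (np.float64(45.6), -17) rear (np.float64(-5.1), 13)
-15 front (np.float64(44.8), -19) rear (np.float64(-5.1), 14)
-12 front (np.float64(44.8), -22) rear (np.float64(-5.3), 14)
-9 front (np.float64(44.8), -22) rear (np.float64(-5.5), 16)
-6 front (np.float64(44.3), -25) rear (np.float64(-5.5), 16)
-3 front (np.float64(44.2), -26) rear (np.float64(-5.7), 12)
0 front (np.float64(44.3), -31) rear (np.float64(-5.9), 14)
3 front (np.float64(44.0), -33) rear (np.float64(-6.1), 15)
6 front (np.float64(44.0), -36) rear (np.float64(-6.2), 15)
0 right side -21.7 17
5 right side -22.7 58
10 right side -21.7 20
30 right side -21.0 19
40 right side -21.4 21
```

The profile shows the right front corner at the stop, but the block skewed about 2° in the guide clearance, so its left side is ~1.5 mm short. That is worth mending: reopen the clip and push at the rear left.

Call:
{"name": "move_arm", "arguments": {"dp": [[0.4,-0.34,0.2],[0.8,-0.7,0.8],[1.19,-1.03,1.5],[1.19,-1.03,2.35],[1.19,-1.03,2.35]], "turn": [0,0,0,0,0], "jaw": [0,0,0,0,0]}}

```text
time: 14.3
position: [0.5784, -0.0566, 0.0702]
tool_rot: [-3.099, 0.513, 0.012]
ft_force: [-1.8, -0.2, -0.6]
grip_width: 0.502
```

Call:
{"name": "move_arm", "arguments": {"dp": [[0,0,0],[0,0,0]], "turn": [0,0], "jaw": [0,0]}}

```text
time: 14.5
position: [0.582, -0.0574, 0.0754]
tool_rot: [3.099, -0.515, 0.003]
ft_force: [-0.4, -1.1, 0.2]
grip_width: 0.499
```

```bash
python3 -c "
from h import *
st()"
```

```text
t 14.5 TCP in stand mm [-7.4 35.4 75.4] az rel -32.04 tilt [ 0.002  -0.0005] F stand [np.float64(-0.6), np.float64(-1.0), np.float64(0.2)] gap mm 43.4
```

Call:
{"name": "move_arm", "arguments": {"dp": [[0,0,0.4],[0,0,0.8],[0,0,1.0],[0,0,1.15],[0,0,1.3]], "turn": [0,0,0,0,0], "jaw": [0,0,0,0,0]}}

```text
time: 15.0
position: [0.5803, -0.0565, 0.0355]
tool_rot: [3.099, -0.514, -0.004]
ft_force: [-7.2, 0.6, 15.2]
grip_width: 0.501
```

Call:
{"name": "move_arm", "arguments": {"dp": [[0.03,-0.02,0],[0.06,-0.04,0],[0.09,-0.055,0],[0.12,-0.075,0],[0.15,-0.095,0]], "turn": [0,0,0,0,0], "jaw": [0,0,0,0,0]}}

```text
time: 15.5
position: [0.5835, -0.0564, 0.0358]
tool_rot: [3.097, -0.513, -0.01]
ft_force: [-8.9, -1.5, 14.3]
grip_width: 0.5
```

```bash
cat > edge.py <<'E'
from h import *
st()
c=cam("wrist");g=cv2.cvtColor(ctrl.get_image("wrist"),cv2.COLOR_RGB2GRAY).astype(np.float32)
def prof(P):
    uv=proj("",T(ST,P/1e3),c).astype(np.float32);return cv2.remap(g,uv[:,:1],uv[:,1:],cv2.INTER_CUBIC)[:,0]
for y in(-15,-10,-5,0,5):
    X=np.arange(42.6,48,.1);Z=0*X;d=np.gradient(prof(np.c_[X,Z+y,Z+42]),X);X2=np.arange(-10,-2.6,.1);Z=0*X2;e=np.gradient(prof(np.c_[X2,Z+y,Z+42]),X2)
    print(y,"front",X[d.argmin()].round(1),d.min().round(),"rear",X2[e.argmax()].round(1),e.max().round())
E
python3 edge.py
```

```text
t 15.5 TCP in stand mm [-5.7 36.1 35.8] az rel -32.01 tilt [-0.0066 -0.0016] F stand [np.float64(-9.0), np.float64(0.6), np.float64(14.3)] gap mm 43.5
-15 front 45.0 -47.0 rear -5.1 20.0
-10 front 45.0 -55.0 rear -5.4 21.0
-5 front 44.7 -62.0 rear -5.7 17.0
0 front 44.7 -63.0 rear -5.7 18.0
5 front 44.1 -54.0 rear -10.0 29.0
```

Call:
{"name": "move_arm", "arguments": {"dp": [[0.03,-0.02,0],[0.06,-0.04,0],[0.09,-0.055,0],[0.12,-0.075,0],[0.12,-0.075,0]], "turn": [0,0,0,0,0], "jaw": [0,0,0,0,0]}}

```text
time: 16.05
position: [0.5878, -0.0558, 0.0359]
tool_rot: [3.096, -0.514, -0.009]
ft_force: [-10.4, -1.8, 13.8]
grip_width: 0.5
```

```bash
python3 edge.py
```

```text
t 16.05 TCP in stand mm [-1.4 35.7 35.9] az rel -32.02 tilt [-0.0062 -0.002 ] F stand [np.float64(-10.6), np.float64(0.6), np.float64(13.8)] gap mm 43.5
-15 front 44.9 -50.0 rear -5.3 18.0
-10 front 44.9 -55.0 rear -5.5 17.0
-5 front 44.9 -62.0 rear -5.4 17.0
0 front 44.4 -70.0 rear -5.9 20.0
5 front 44.4 -72.0 rear -6.4 140.0
```

Call:
{"name": "move_arm", "arguments": {"dp": [[0.03,-0.02,0],[0.06,-0.035,0],[0.08,-0.05,0],[0.08,-0.05,0]], "turn": [0,0,0,0], "jaw": [0,0,0,0]}}

```text
time: 16.5
position: [0.5902, -0.0554, 0.0358]
tool_rot: [3.096, -0.514, -0.01]
ft_force: [-10.8, -1.5, 15.4]
grip_width: 0.498
```

```bash
python3 edge.py
```

```text
t 16.5 TCP in stand mm [ 1.  35.5 35.8] az rel -32.04 tilt [-0.0071 -0.0023] F stand [np.float64(-10.9), np.float64(1.0), np.float64(15.4)] gap mm 43.3
-15 front 45.3 -44.0 rear -5.0 20.0
-10 front 44.9 -42.0 rear -4.7 20.0
-5 front 45.4 -41.0 rear -5.2 18.0
0 front 45.0 -41.0 rear -4.9 22.0
5 front 45.0 -41.0 rear -5.5 160.0
```

It is square now and flush at x = 45. One last nudge to feel the stop, then relieve and lift clear.

Call:
{"name": "move_arm", "arguments": {"dp": [[0.02,-0.012,0],[0.04,-0.025,0],[0.06,-0.037,0],[0.06,-0.037,0]], "turn": [0,0,0,0], "jaw": [0,0,0,0]}}

```text
time: 16.95
position: [0.5905, -0.0553, 0.0356]
tool_rot: [3.094, -0.515, -0.016]
ft_force: [-14.9, -2.2, 17.6]
grip_width: 0.5
```

Call:
{"name": "move_arm", "arguments": {"dp": [[-0.08,0.05,0],[-0.16,0.1,0],[-0.24,0.15,0],[-0.3,0.19,0],[-0.3,0.19,0]], "turn": [0,0,0,0,0], "jaw": [0,0,0,0,0]}}

```text
time: 17.45
position: [0.5897, -0.0557, 0.0382]
tool_rot: [-3.097, 0.514, -0.016]
ft_force: [5.1, 1.0, 8.2]
grip_width: 0.499
```

```bash
python3 edge.py
```

```text
t 17.45 TCP in stand mm [ 0.5 35.4 38.2] az rel -32.03 tilt [0.0102 0.0004] F stand [np.float64(5.2), np.float64(-0.2), np.float64(8.2)] gap mm 43.4
-15 front 45.3 -42.0 rear -5.0 17.0
-10 front 45.3 -45.0 rear -4.8 18.0
-5 front 45.3 -41.0 rear -5.1 16.0
0 front 45.3 -43.0 rear -4.9 17.0
5 front 45.2 -43.0 rear -5.6 133.0
```

Call:
{"name": "move_arm", "arguments": {"dp": [[-0.03,0.02,-0.1],[-0.03,0.02,-0.3],[-0.03,0.02,-0.6],[-0.03,0.02,-1.0],[-0.03,0.02,-1.4]], "turn": [0,0,0,0,0], "jaw": [0,0,0,0,0]}}

```text
time: 18.0
position: [0.5835, -0.0565, 0.0776]
tool_rot: [3.099, -0.514, -0.002]
ft_force: [-0.0, -0.1, -0.3]
grip_width: 0.5
```

Call:
{"name": "move_arm", "arguments": {"dp": [[-0.5,0.3,-0.6],[-1.0,0.6,-1.3],[-1.5,0.9,-2.2],[-1.5,0.9,-2.2],[-1.5,0.9,-2.2]], "turn": [0,0,0,0,0], "jaw": [0,0,0,0,0]}}

```text
time: 18.5
position: [0.533, -0.0678, 0.1441]
tool_rot: [3.098, -0.515, 0.003]
ft_force: [0.1, 0.1, -0.3]
grip_width: 0.499
```

```bash
python3 edge.py
```

```text
t 18.5 TCP in stand mm [-57.5  36.4 144.1] az rel -32.05 tilt [ 0.0021 -0.0011] F stand [np.float64(0.1), np.float64(0.1), np.float64(-0.3)] gap mm 43.4
-15 front 45.6 -17.0 rear -4.8 16.0
-10 front 45.1 -20.0 rear -4.7 16.0
-5 front 45.4 -18.0 rear -4.5 14.0
0 front 45.1 -17.0 rear -4.4 15.0
5 front 45.3 -19.0 rear -5.4 15.0
```

The block is square and home after release, and the arm is clear with zero force. I hand the job in.

```bash
python3 -c "
from h import *
print(ctrl.close_job())"
```

```text
the job is handed in; nothing more can be done
None
```

The block is loaded and home against the back stop with the clip let down on it. I handed the job in at about 18.5 s, with the arm clear and reading no force.

- **How it went:** I slid the block up to the clip and squared it by pushing its left rear corner. I then held the clip open with the left fingertip (about 10 N on the bar) and pushed the block under the lip with the right one until the force showed the stop, and released.
- **A failed check, mended:** after that first release the block was skewed about 2°, with its left side roughly 1.5 mm short of the stop. I pressed the clip open again and pushed at the rear left until the block was flush, felt the stop, and released again. So the clip came down once before the block was fully home.
- **Last checks:** after the final release the front edge measured stand x 45.1–45.6 mm and the rear edge about -4.4 to -5.4 mm. Home is +45 and -5, so it agrees to about 1 mm, which is within the camera calibration.
- **Not confirmed:** my picture allowance was used up, so I checked the final state by edge measurements only, not by eye. I did not measure the clip's final angle on the block. I sent no move towards the other tools but took no closing picture of them.

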